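# Shut off the air at the classroom pneumatics box

### The arm

A 6-joint arm with a two-finger parallel gripper is mounted at the origin on the work surface. World frame = base frame: x ahead of the robot, y to its left, z up, the work surface at z = 0. Lengths are in m, angles in rad, forces in N, time in s.
With the tool pointing down it reaches from about 0.225 to 0.725 m from the base axis. Payload 3.1 kg.
Tool frame: the origin (TCP) lies at the very end of the fingers, on their centre line; the grasp point (between the pads) lies robot.grip_point_offset behind it (robot.grip_point_offset is the distance from the TCP to the grasp point, in m); z points along the fingers, y is the line along which they close (so a half turn about z gives the same grasp; the last joint's range is limited). The gripper opens to 85 mm and grips with 20 to 120 N. Pads are 22 mm wide; open, the fingers measure 114 mm over their backs; the gripper's body (76 mm by 85 mm) begins 54 mm behind the grasp point. The pads swing forward as they close: fully open they stand 13 mm farther back than shut.
Start: joints at [1.121, 0.048, 0.099, 1.622, 0, 1.443], TCP at [0.166, 0.498, 0.231] pointing down, gripper open.
Joint ranges: [-2.91, 2.91], [-0.99, 1.94], [-1.21, 1.42], [-2.12, 2.29], [-1.49, 1.47], [-3.14, 3.14]. Speed limits (rad/s): [2.79, 2.79, 3.14, 3.14, 3.14, 3.14].

### API

Orientations are given as a rotation vector (axis times angle).
In Python, from bench import robot gives the robot as it stands.
- The arm moves only by the shell command python3 -m pendant 'ROWS'. ROWS is JSON, a list of rows, each a list of 3 entries, a list of its own where there are three numbers: the turn, a rotation vector about the world's x, y, z each as a share of 0.12 rad, from -1 to 1, then the shift along the world's x, y, z each as a share of 0.04 m, from -1 to 1, then the closure, from 0 (fully open) to 1 (shut). A call has 1 to 12 rows; each row shifts and turns the commanded pose from where the row before left it; what a row does not reach is not made up. A row lasts 1/12 s, in which the tool goes at most 41.7 mm and 7.16 degrees, less where a joint would pass 70% of its speed; a pose out of reach is approached as far as the arm can. A call with a number of a shift or a turn outside -1 to 1 is refused whole. A call with a gripper value outside its range is refused whole. The fingers move at their own pace and stop on an object; the grip force is fixed at half the most. Time passes only in rows, so rows that do not move let the fingers close. It gives the time, the measured TCP pose, the force, the opening and the grip force at its end, in the units of the state.
- robot.get_state(): the state, without advancing time (a new reading comes with each control period).
- robot.grab_frame(name): name is "scene" or "top" or "wrist"; returns a dict with "frame" (384x512x3 uint8, red, green, blue), "vfov" (degrees; the focal length in pixels is half the picture's height over the tangent of half this angle, whatever the lens; pixels are square), "cx", "cy" (the principal point, pixels), "R" (3x3) and "t" (3): a world point X has camera coordinates R X + t. Camera axes: x right, y down, z forward; pixel columns grow to the right and rows downward; lengths in m; the calibration is good to about 2 mm. A picture is of the moment at which its call begins. There is no depth.
- robot.close_job(): hands the job in; it is judged then, once.
The state is a dict: "time": time; "joint_positions": joint angles; "dq": joint speeds; "joint_efforts": joint torques, N m; "tcp_pos": TCP position; "eef_rot": TCP orientation; "force": force on the tool from outside, world axes, zero at the start; "ft_torque": the same for the moment, N m; "width": opening from 0.0 (shut) to 1.0 (fully open); "grip_force": force on a finger pad.
Only numpy, scipy, OpenCV 4.12 (cv2) and the standard library are available. Lean on these libraries where they do the work, as an engineer would, in place of code of your own. Each camera call takes 0.05 s, during which the arm holds its last target. There are 200 camera calls.

### The job

The robotics club's compressed-air box has two bays and one loose white cover, which lies over the bay with the two valves. Slide the cover along the box, without lifting it, all the way to the other end so that the valves are uncovered, then push the valve handle whose free end is a round disc clockwise (seen from above) until it is fully shut against its stop. Leave the cover there, do not turn the plain bar-shaped handle, and do not disturb the toy rover, the game controller or the pen cup.

Things in the scene. Friction and masses are not known exactly. Their poses are not given: they have to be found in the camera images.
- airbox: Fixed grey box, 422 mm (y) x 162 mm (x), open on top. Origin: centre of underside, on the table. Two bays centred at y = +100, -100 mm, each 130 (x) x 191 (y) mm inside, 8 mm divider. Wall tops, on which the cover slides, are 70 mm above the table; outside them a 6 mm rim rises to 79 mm (inner faces x = +-75, y = +-205 mm), guiding the cover and stopping it at both ends.
- bay: Black floor plate (128 x 188 x 4 mm) of the bay with the two valves, covered at the start; either bay of the box. Origin: centre of its underside, 6 mm above the table; axes parallel to the box's. Valve spindles at x = +25, y = -50 and +25 mm; which valve is where varies. The other bay holds only fittings up to 37 mm above the table.
- cover: Loose white plate, 146 (x) x 200 (y) x 8 mm, 0.2 to 0.42 kg, 2 mm play to each side rim. Origin: centre of underside, 70 mm above the table. A white push rib on its middle, 60 mm along x, 12 mm thick in y, rises to 33 mm above the origin. Starts within 3 mm of the valve bay's middle and slides about 200 mm along the box's y to the other end; a push of 1 to 5 N moves it.
- disc_handle (a joint): Angle of the marked valve's handle, rad. 0 = fully open, handle pointing along the box's -x; grows clockwise seen from above; 1.571 = fully shut at its stop, handle pointing along the box's +y. It starts between 0 and 0.3. It stays where it is left; about 3 N at 40 mm from the spindle turns it.
- disc_end (a point): Centre of the round disc (26 mm across, 14 mm thick) ending the marked steel handle, 53 mm from the spindle axis. Between spindle and disc is a straight bar 12 mm wide, 14 mm thick; top of bar and disc 56 mm, underside 42 mm above the table. Brass pipes and valve bodies below reach 32 mm at most, spindle aside.
- valve_disc: Fixed brass valve of the marked handle. Origin: on the spindle axis, at the bay plate's top, 10 mm above the table. Axes parallel to the box's. The steel hub on the spindle is 22 mm across.
- plain_handle (a joint): Angle of the other valve's handle, same sense as disc_handle. It starts between 0 and 0.1 and is to be left alone.
- valve_plain: Fixed brass valve of the plain handle, which is a straight square-ended steel bar 66 mm long from the spindle, 12 mm wide, at the same height as the marked one, with no disc. Origin: on its spindle axis, 10 mm above the table.
- rover: Loose toy rover with four black wheels, 82 x 140 mm, 56 mm high, on the table beyond one end of the box. Origin: centre of the underside.
- gamepad: Loose black game controller, 62 x 115 mm, 45 mm high at its stick, on the table beyond one end of the box. Origin: centre of the underside.
- pencup: Loose empty blue pen cup, 70 mm across, 85 mm high, on the table on the box's far (+x) side. Origin: centre of the underside.
Things that resemble listed ones, but are neither listed nor needed, are in the scene too. What is shaped like the cover but green is not meant.

How it is judged:
On the way, in this order (a step that is already met when the one before it is completed fails the run):
1. the cover has been slid to the other end, off the valves (horizontal distance between cover and bay above 0.18 m and z of cover in the frame of airbox between 0.065 and 0.075 m and angle between cover's own z axis and vertical below 0.05 rad), for 0.2 s.
2. the disc handle is pushed shut (value of joint disc_handle above 1.45 rad and horizontal distance between cover and bay above 0.18 m), for 0.2 s.
At the end, for the whole second after the job is handed in: The cover lies flat and still on the box's ledges with its middle more than 180 mm from the middle of the valve bay; the disc handle is within 0.12 rad of its shut stop (angle above 1.45); the plain handle is below 0.3 rad; rover, controller and cup are within 40 mm of where they stood (all of step 2 and z of cover in the frame of airbox between 0.065 and 0.075 m and angle between cover's own z axis and vertical below 0.05 rad and value of joint plain_handle below 0.3 rad and linear speed of cover below 0.02 m/s and distance of each of rover, gamepad, pencup from where it was at the start of the episode below 0.04 m); the robot touches nothing.
It fails at once if the cover is lifted more than 10 mm or tipped (z of cover in the frame of airbox above 0.08 m or angle between cover's own z axis and vertical above 0.15 rad).
It fails at once if the plain handle is turned (value of joint plain_handle above 0.3 rad).
It fails at once if the rover is lifted, carried or pushed away (distance of rover from where it was at the start of the episode above 0.04 m).
It fails at once if the gamepad is lifted, carried or pushed away (distance of gamepad from where it was at the start of the episode above 0.04 m).
It fails at once if the pencup is lifted, carried or pushed away (distance of pencup from where it was at the start of the episode above 0.04 m).
It also fails if it takes over 48 s, if anything falls off the work surface, if the arm or the gripper's body presses on something with over 40 N, if the wrist force passes 120 N, or if a joint passes its speed limit or range.

## Working session

There is one attempt and no reset: what is moved stays moved. The work goes in short steps, Python scripts to look and compute and a shell command to move; the robot and the scene stay as the last step left them, time stands still between calls to the robot, and variables do not carry over. Pictures are saved under pics/ and viewed, at most 10 in all, crops included, and the job is handed in when it is done.

```bash
mkdir -p pics; cat > h.py <<'E'
from bench import robot
import numpy as np, cv2
def grab(n,f=None):
    d=robot.grab_frame(n)
    if f: cv2.imwrite('pics/'+f,cv2.cvtColor(d['frame'],cv2.COLOR_RGB2BGR))
    return d
def ray(d,u,v,z):
    H=d['frame'].shape[0]; f=H/2/np.tan(np.radians(d['vfov'])/2)
    R=np.array(d['R']);t=np.array(d['t']);c=-R.T@t
    r=R.T@np.array([(u-d['cx'])/f,(v-d['cy'])/f,1]); return c+r*(z-c[2])/r[2]
def proj(d,X):
    H=d['frame'].shape[0]; f=H/2/np.tan(np.radians(d['vfov'])/2)
    p=np.array(d['R'])@np.array(X)+np.array(d['t']); return f*p[0]/p[2]+d['cx'],f*p[1]/p[2]+d['cy']
E
python3 - <<'E'
from h import *
a=grab('top','top.png');b=grab('scene','scene.png')
im=np.hstack([a['frame'],b['frame']]);im=cv2.resize(im,(800,300),interpolation=cv2.INTER_AREA)
s=robot.get_state();print(s['tcp_pos'],s['eef_rot'],s['width'],robot.grip_point_offset)
print(-np.array(a['R']).T@a['t'],-np.array(b['R']).T@b['t'])
E
```

```text
[0.16580584 0.49755064 0.23021379] [-0.50320113 -3.10039096  0.00322799] 1.0009308745193772 0.0187
[0.26723739 0.02327617 1.31252161] [ 1.0380968  -0.18319822  0.92625017]
```

View pics/top.png

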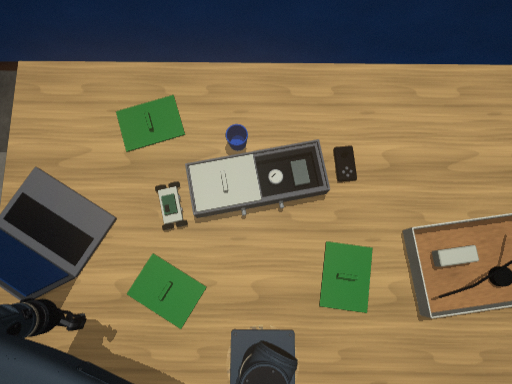

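View pics/scene.png

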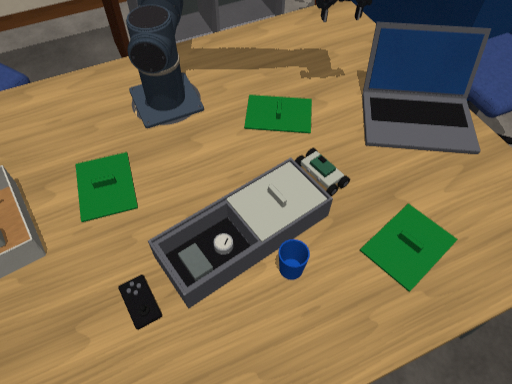

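The white cover is at top (225,183), with its rib at (224,181). The look-alikes are green plates at (150,123), (167,291) and (346,277), so by colour I choose the white one. It lies over the bay on the left (+y) and the rover is at (170,204). Next I measure it and check one close crop.

```bash
python3 - <<'E'
from h import *
for n in('top','scene'):
    d=grab(n);f=d['frame'];hsv=cv2.cvtColor(f,cv2.COLOR_RGB2HSV)
    m=((hsv[...,2]>150)&(hsv[...,1]<40)).astype(np.uint8)
    cs,_=cv2.findContours(m,0,1)
    c=max([c for c in cs if (abs(c.mean((0,1))-((225,183) if n=='top' else (280,198)))<25).all()],key=cv2.contourArea)
    P=np.array([ray(d,*p[0],.078)[:2] for p in c.astype(float)],np.float32)
    r=cv2.minAreaRect(P*1000);print(n,cv2.contourArea(c),r)
    # box outer outline: wood vs grey
    wood=(hsv[...,1]>60)&(hsv[...,0]<30)
    g=cv2.morphologyEx((~wood).astype(np.uint8),cv2.MORPH_OPEN,np.ones((13,13)) if n=='top' else np.ones((9,9)))
    cs,_=cv2.findContours(g,0,1)
    for c in cs:
        if cv2.pointPolygonTest(c,(225,183) if n=='top' else (270,200),False)>0:
            P=np.array([ray(d,*p[0],.079)[:2] for p in c.astype(float)],np.float32)
            print('box',cv2.minAreaRect(P*1000))
    if n=='top': crop=f[130:230,150:340].copy(); cv2.imwrite('pics/crop.png',cv2.cvtColor(cv2.resize(crop,None,fx=4,fy=4),cv2.COLOR_RGB2BGR))
    for q in([(237,136),(170,204),(345,163)] if n=='top' else []): print(ray(d,*q,.05))
E
```

```text
top 2896.5 ((534.8995361328125, 119.02303314208984), (144.16062927246094, 198.58860778808594), 11.266106605529785)
box ((535.76171875, 79.42105865478516), (174.56101989746094, 298.203857421875), 11.169523239135742)
[0.69079703 0.08488547 0.05      ]
[0.46905218 0.28796348 0.05      ]
[ 0.60553639 -0.25654326  0.05      ]
scene 3867.5 ((535.4586791992188, 120.56228637695312), (145.03115844726562, 198.84510803222656), 11.326539993286133)
box ((608.5205688476562, 35.49647521972656), (271.2481384277344, 440.01263427734375), 11.28125286102295)
```

View pics/crop.png

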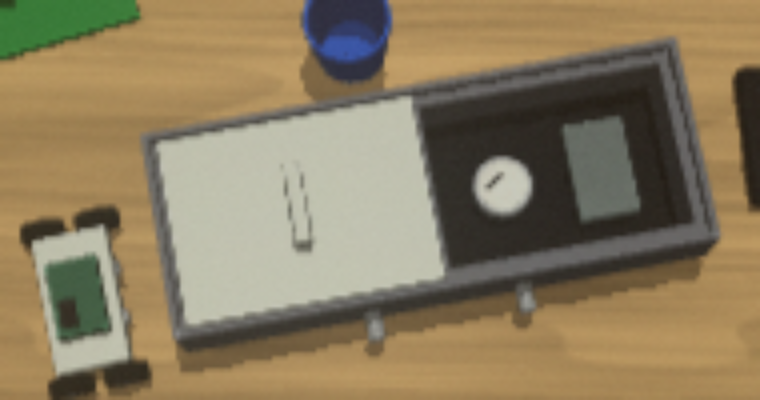

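The crop confirms it: a white plate with a white rib, with fittings in the open bay on the right. The box yaw is about 11.3° and the cover's centre is about (0.535, 0.120). The push goes along (0.196, -0.981).

```bash
python3 -m pendant '[[[0,0,1],[0.7,-0.66,0],1],[[0,0,1],[0.7,-0.66,0],1],[[0,0,1],[0.7,-0.66,0],1],[[0,0,1],[0.7,-0.66,0],1],[[0,0,0.32],[0.7,-0.66,0],1],[[0,0,0],[0.7,-0.66,0],1],[[0,0,0],[0.7,-0.66,0],1],[[0,0,0],[0.7,-0.66,0],1],[[0,0,0],[0.7,-0.66,0],1],[[0,0,0],[0.7,-0.66,0],1],[[0,0,0],[0.7,-0.66,0],1],[[0,0,0],[0,0,0],1]]'
```

```text
time: 1.2
tcp_pos: [0.4712, 0.21, 0.2303]
eef_rot: [-0.246, 3.13, -0.005]
force: [-0.8, -0.1, 0.2]
width: 0.002
grip_force: 0.0
```

```bash
python3 -m pendant '[[[0,0,0.34],[0.69,-0.57,0],1],[[0,0,0],[0.69,-0.57,0],1],[[0,0,0],[0,0,-0.9],1],[[0,0,0],[0,0,-0.9],1],[[0,0,0],[0,0,-0.9],1],[[0,0,0],[0,0,-0.8],1],[[0,0,0],[0,0,0],1],[[0,0,0],[0,0,0],1]]'
python3 - <<'E'
from h import *
grab('wrist','w1.png')
d=grab('scene');f=d['frame'][110:270,210:370];cv2.imwrite('pics/s1.png',cv2.cvtColor(cv2.resize(f,None,fx=3.5,fy=3.5),cv2.COLOR_RGB2BGR))
E
```

```text
time: 1.87
tcp_pos: [0.5194, 0.1691, 0.0889]
eef_rot: [0.322, -3.118, 0.001]
force: [-0.3, 0.8, 0.4]
width: 0.001
grip_force: 0.0
```

View pics/s1.png

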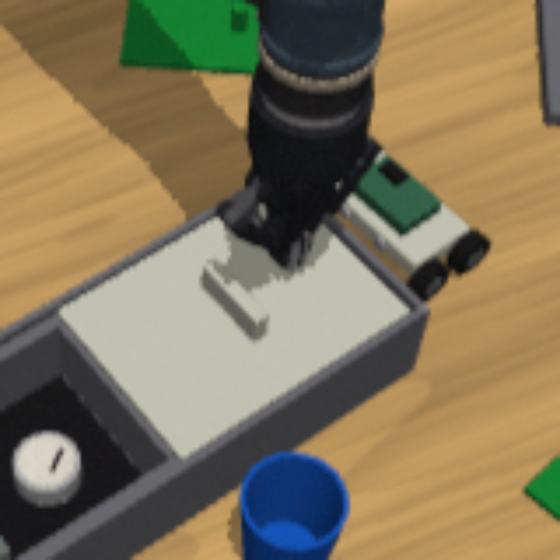

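The fingers stand behind the rib on its +y side, with the rover clear. I push now.

```bash
python3 -m pendant '[[[0,0,0],[0.19,-0.22,0],1],[[0,0,0],[0.1,-0.3,0],1],[[0,0,0],[0.08,-0.4,0],1],[[0,0,0],[0.1,-0.49,0],1],[[0,0,0],[0.1,-0.49,0],1],[[0,0,0],[0.1,-0.49,0],1],[[0,0,0],[0.1,-0.49,0],1],[[0,0,0],[0.1,-0.49,0],1],[[0,0,0],[0.1,-0.49,0],1],[[0,0,0],[0.08,-0.4,0],1],[[0,0,0],[0.06,-0.3,0],1],[[0,0,0],[0,0,0],1]]'
python3 - <<'E'
from h import *
d=grab('scene');f=d['frame'][110:310,140:370];cv2.imwrite('pics/s2.png',cv2.cvtColor(cv2.resize(f,None,fx=2.8,fy=2.8),cv2.COLOR_RGB2BGR))
p=robot.get_state()['tcp_pos'][:2]-np.array([.535,.120]);print(p@[.981,.196],p@[-.196,.981])
E
```

```text
time: 2.97
tcp_pos: [0.5686, -0.0164, 0.0935]
eef_rot: [-0.316, 3.122, -0.004]
force: [-0.2, -1.0, -0.6]
width: -0.001
grip_force: 0.0
0.005642488370304982 -0.13895979549260684
```

View pics/s2.png

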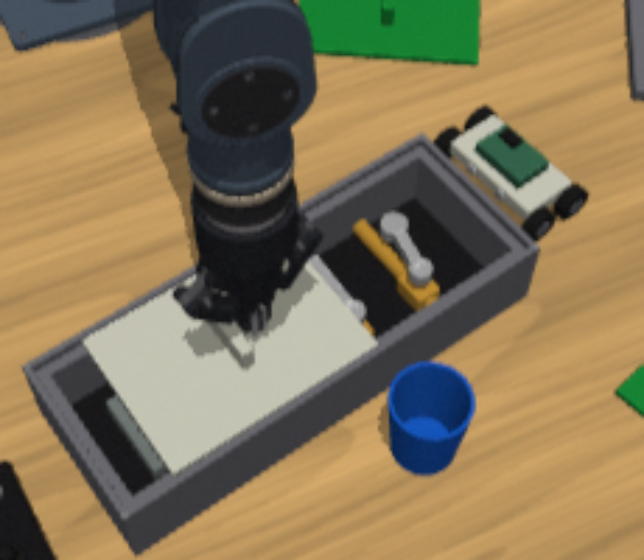

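The cover slides flat, and the disc handle is at crop (395,225), on the valve at the +y spindle. I finish the push.

```bash
python3 -m pendant '[[[0,0,0],[-0.05,-0.3,-0.07],1],[[0,0,0],[0.05,-0.35,0],1],[[0,0,0],[0.05,-0.25,0],1],[[0,0,0],[0.02,-0.12,0],1],[[0,0,0],[0,0,0],1],[[0,0,0],[0,0,0],1]]'
cat > m.py <<'E'
from h import *
d=grab('scene');f=d['frame'];hsv=cv2.cvtColor(f,cv2.COLOR_RGB2HSV)
p=robot.get_state()['tcp_pos'][:2]-np.array([.535,.120]);print('tcp box',p@[.981,.196],p@[-.196,.981])
E
python3 m.py
```

```text
time: 3.52
tcp_pos: [0.569, -0.0547, 0.0882]
eef_rot: [0.32, -3.124, 0.001]
force: [-0.1, 0.3, -0.3]
width: -0.0
grip_force: 0.0
tcp box -0.0008393287513529593 -0.1776409730197173
```

```bash
python3 -m pendant '[[[0,0,0],[0.02,-0.1,0],1],[[0,0,0],[0.02,-0.1,0],1],[[0,0,0],[0.0,-0.0,0],1],[[0,0,0],[0,0,0],1]]'; python3 m.py
```

```text
time: 3.9
tcp_pos: [0.5708, -0.0622, 0.0884]
eef_rot: [0.322, -3.125, 0.001]
force: [-0.1, 0.2, -0.3]
width: -0.001
grip_force: 0.1
tcp box -0.00045515159547519085 -0.18569269213956488
```

```bash
python3 -m pendant '[[[0,0,0],[0.02,-0.1,0],1],[[0,0,0],[0.02,-0.1,0],1],[[0,0,0],[0.0,-0.0,0],1],[[0,0,0],[0,0,0],1]]'; python3 m.py
python3 - <<'E'
from h import *
d=grab('scene');f=d['frame'][110:310,140:370];cv2.imwrite('pics/s3.png',cv2.cvtColor(cv2.resize(f,None,fx=2.8,fy=2.8),cv2.COLOR_RGB2BGR))
E
```

```text
time: 4.28
tcp_pos: [0.5709, -0.0625, 0.0886]
eef_rot: [0.328, -3.123, -0.024]
force: [-3.3, 16.5, 4.6]
width: -0.001
grip_force: 8.3
tcp box -0.000528804609161472 -0.18607903375117374
```

View pics/s3.png

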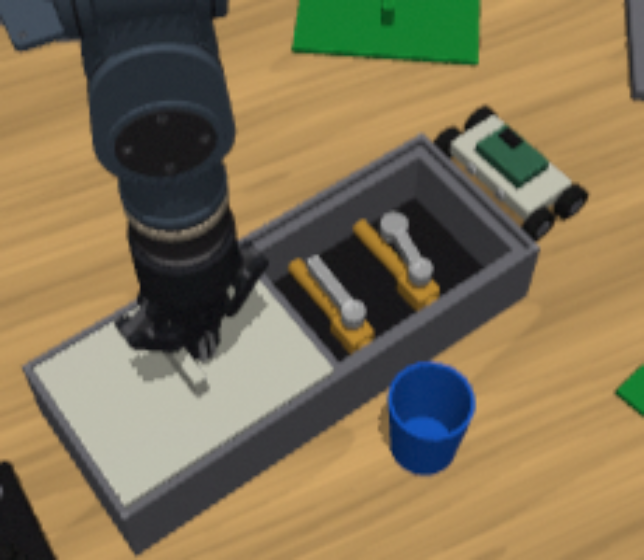

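The cover is at its stop (16 N reaction) and both valves are uncovered. The disc handle is at crop (395,225) with its hub at (421,268); the plain bar runs from (314,262) to (352,311). I back off, lift and measure.

```bash
python3 -m pendant '[[[0,0,0],[-0.05,0.25,0],1],[[0,0,0],[-0.06,0.3,0],1],[[0,0,0],[0,0,0.5],1],[[0,0,0],[0,0,0.8],1],[[0,0,0],[0,0,0],1]]'
python3 - <<'E'
from h import *
d=grab('scene')
for n,q,z in [('disc',(281,190),.056),('dhub',(290.4,205.7),.056),('phub',(265.7,221),.056),('pend',(252,203.6),.056)]:
    p=ray(d,*q,z)[:2]; r=p-[.535,.12];print(n,p,r@[.981,.196],r@[-.196,.981])
f=d['frame'];cs=cv2.cvtColor(f,cv2.COLOR_RGB2HSV)
m=((cs[...,2]>150)&(cs[...,1]<40)).astype(np.uint8);m[:,:130]=0
for c in cv2.findContours(m,0,1)[0]:
    if cv2.contourArea(c)>30:
        P=np.array([ray(d,*p[0],.078)[:2] for p in c.astype(float)],np.float32);x=c.mean((0,1));print(x,cv2.minAreaRect(P*1000)) if x[1]>150 else 0
t=grab('top');f=t['frame'][130:230,170:340]
out=np.hstack([cv2.resize(f,(680,400))[:, :400],cv2.resize(d['frame'][165:245,230:310],(400,400),interpolation=cv2.INTER_CUBIC)])
cv2.imwrite('pics/b.png',cv2.cvtColor(out,cv2.COLOR_RGB2BGR))
E
```

```text
time: 4.8
tcp_pos: [0.5715, -0.0484, 0.1471]
eef_rot: [-0.322, 3.115, -0.007]
force: [0.9, -0.0, 1.8]
width: -0.004
grip_force: 0.0
disc [0.50487803 0.15093271] -0.02348683978534852 0.03624889029398526
dhub [0.55725399 0.15012629] 0.027735917742999133 0.02519211269106898
phub [0.57150644 0.07505918] 0.02700441951938918 -0.05124221084961645
pend [0.51172644 0.06633183] -0.0333503216725861 -0.04808685466355688
[203.58609272 245.36092715] ((574.2538452148438, -81.37931823730469), (146.03811645507812, 199.44505310058594), 11.155383110046387)
[259.94 213.16] ((554.9808349609375, 67.49250793457031), (69.067138671875, 16.567096710205078), 4.81489896774292)
[284.76923077 196.76923077] ((541.0521850585938, 140.9739990234375), (19.908803939819336, 67.87528991699219), 87.41349792480469)
[320.80733945 168.95412844] ((498.9888610839844, 270.7103271484375), (103.21305847167969, 54.48621368408203), 13.776860237121582)
```

View pics/b.png

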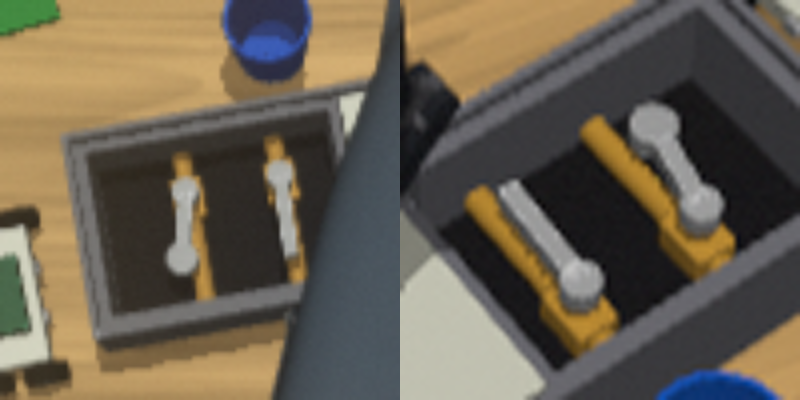

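Disc handle: hub at about (27,25) mm in the bay, disc at about (-24,36), angle about 0.22. The cover has moved 205 mm. I enter between the two handles at bay (-15,-8).

```bash
python3 -m pendant '[[[0,0,0],[-0.25,0.79,0],1],[[0,0,0],[-0.25,0.79,0],1],[[0,0,0],[-0.25,0.79,0],1],[[0,0,0],[-0.25,0.79,0],1],[[0,0,0],[-0.25,0.79,0],1],[[0,0,0],[0,0,0],1],[[0,0,0],[0,0,0],1]]'; python3 m.py
```

```text
time: 5.48
tcp_pos: [0.5169, 0.1114, 0.1393]
eef_rot: [0.327, -3.123, 0.001]
force: [1.2, -0.6, 1.0]
width: -0.003
grip_force: 0.0
tcp box -0.019105375671508034 -0.006070381600746636
```

```bash
python3 -m pendant '[[[0,0,0],[0.07,0,-0.5],1],[[0,0,0],[0,0,-0.6],1],[[0,0,0],[0,0,-0.6],1],[[0,0,0],[0,0,-0.6],1],[[0,0,0],[0,0,0],1],[[0,0,0],[0,0,0],1]]'; python3 - <<'E'
from h import *
s=robot.get_state()['tcp_pos'];a=np.array([[-15,13],[-17,36],[-7,53],[9,63],[13,63]])/1000
P=a@np.array([[.981,.196],[-.196,.981]])+[.535,.12]
print(np.diff(np.vstack([s[:2],P]),axis=0)/.04)
E
```

```text
time: 6.03
tcp_pos: [0.5192, 0.1087, 0.0465]
eef_rot: [0.318, -3.12, 0.001]
force: [0.2, -1.0, 1.0]
width: -0.0
grip_force: 0.0
[[-0.0376953   0.52823328]
 [-0.16175     0.554275  ]
 [ 0.16195     0.465925  ]
 [ 0.3434      0.32365   ]
 [ 0.0981      0.0196    ]]
```

```bash
python3 -m pendant '[[[0,0,0],[-0.02,0.27,0],1],[[0,0,0],[-0.02,0.27,0],1],[[0,0,0],[-0.08,0.28,0],1],[[0,0,0],[-0.08,0.28,0],1],[[0,0,0],[0.08,0.23,0],1],[[0,0,0],[0.08,0.23,0],1],[[0,0,0],[0.17,0.16,0],1],[[0,0,0],[0.17,0.16,0],1],[[0,0,0],[0.1,0.02,0],1],[[0,0,0],[0,0,0],1],[[0,0,0],[0,0,0],1]]'; python3 m.py
```

```text
time: 6.95
tcp_pos: [0.5316, 0.1819, 0.0491]
eef_rot: [0.319, -3.113, 0.017]
force: [-12.0, -12.7, 8.1]
width: -0.001
grip_force: 11.4
tcp box 0.008780804518443909 0.06141565533667376
```

```bash
python3 - <<'E'
from h import *
d=grab('scene');t=grab('top')
out=np.hstack([cv2.resize(x,(400,400),interpolation=cv2.INTER_CUBIC) for x in (t['frame'][135:235,170:270],d['frame'][155:255,240:340])])
cv2.imwrite('pics/c.png',cv2.cvtColor(out,cv2.COLOR_RGB2BGR))
E
```

```text
(no output)
```

View pics/c.png

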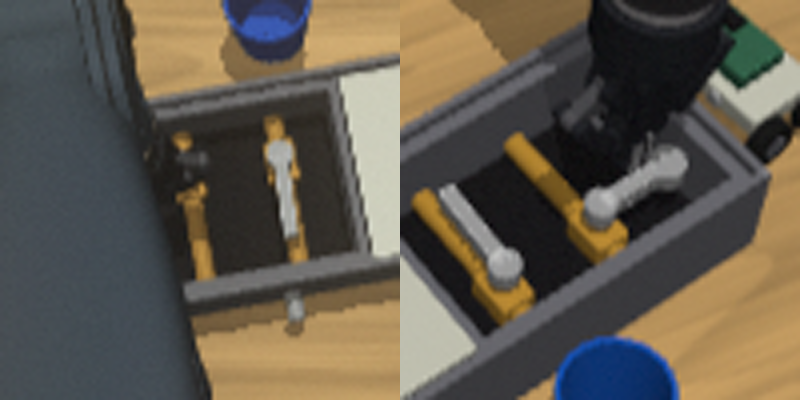

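In the right-hand half the handle now runs along the box: hub at (600,206), disc at (670,170). I check the angle.

```bash
python3 - <<'E'
from h import *
d=grab('scene')
a=ray(d,290,206.5,.056);b=ray(d,307.5,197.5,.056);r=(b-a)[:2];x,y=r@[.981,.196],r@[-.196,.981]
print(np.hypot(x,y),np.arctan2(y,-x))
E
python3 -m pendant '[[[0,0,0],[0.12,-0.05,-0.03],1],[[0,0,0],[0,0,0],1],[[0,0,0],[0,0,0],1]]'; python3 m.py
```

```text
0.05290321900483677 1.662669561308474
time: 7.4
tcp_pos: [0.5319, 0.1816, 0.0487]
eef_rot: [0.321, -3.105, 0.01]
force: [-22.8, -10.8, 17.9]
width: 0.004
grip_force: 15.8
tcp box 0.009010930780976652 0.061071752629835094
```

The handle is at its stop: more push gave force without motion. I retreat along the box's -x and -y, then go up.

```bash
python3 -m pendant '[[[0,0,0],[-0.3,-0.1,0],1],[[0,0,0],[-0.3,-0.1,0],1],[[0,0,0],[-0.1,-0.1,0.1],1],[[0,0,0],[0,0,0.7],1],[[0,0,0],[0,0,0.9],1],[[0,0,0],[0,0,0.9],1],[[0,0,0],[0,0,0.9],1],[[0,0,0],[-0.6,-0.6,0],1],[[0,0,0],[-0.7,-0.6,0],1],[[0,0,0],[-0.8,0,0],1],[[0,0,0],[-0.8,0,0],1],[[0,0,0],[0,0,0],1]]'
python3 - <<'E'
from h import *
d=grab('scene');cv2.imwrite('pics/e.png',cv2.cvtColor(cv2.resize(d['frame'][110:330,110:370],(709,600)),cv2.COLOR_RGB2BGR))
E
```

```text
time: 8.45
tcp_pos: [0.3928, 0.1245, 0.1883]
eef_rot: [0.324, -3.123, -0.001]
force: [0.4, 0.5, -0.4]
width: -0.001
grip_force: 0.0
```

View pics/e.png

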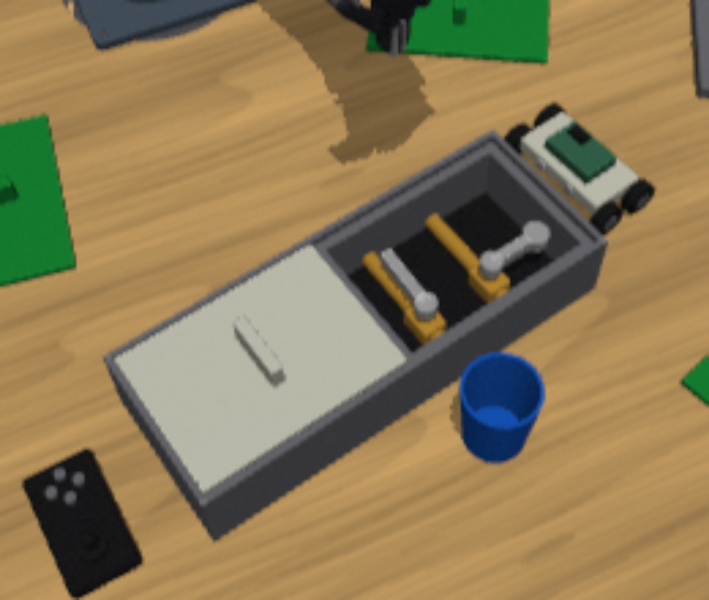

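The cover is flat at the far end, with its rib at (258,348). The disc handle lies along the box at (538,237), the plain bar at (405,275) hasn't moved, and the rover, controller and cup are in place. The arm is clear, so I hand the job in.

```bash
python3 -c "
from bench import robot
print(robot.close_job())"
```

```text
the job is handed in; nothing more can be done
None
```

I slid the cover to the far end, pushed the disc handle to its stop and handed the job in at about 8.5 s; the last picture showed the plain handle, rover, controller and cup where they stood, but no verdict came back.

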